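Close up the loaded treat dispenser

ROBOT

A 6-joint arm with a two-finger parallel gripper is mounted at the origin on the work surface. World frame = base frame: x ahead of the robot, y to its left, z up, the work surface at z = 0. Lengths are in m, angles in rad, forces in N, time in s.
With the tool pointing down it reaches from about 0.425 to 0.95 m from the base axis. Payload 3.5 kg.
Tool frame: the origin (TCP) lies between the finger pads; the fingertips stand 19 mm ahead of it and the grasp point (between the pads) is the TCP; z points along the fingers, y is the line along which they close (so a half turn about z gives the same grasp; the last joint's range is limited). The gripper opens to 85 mm and grips with 20 to 120 N. Pads are 22 mm wide; open, the fingers measure 114 mm over their backs; the gripper's body (76 mm by 85 mm) begins 54 mm behind the grasp point. The pads swing forward as they close: fully open they stand 13 mm farther back than shut.
Start: joints at [1.037, 0.286, 1.577, -0, 1.279, -0.15], TCP at [0.253, 0.626, 0.25] pointing down, gripper open.
Joint ranges: [-2.77, 2.77], [-0.9, 2.22], [0.21, 2.48], [-1.53, 4.67], [0.24, 2.81], [-2.84, 2.84]. Speed limits (rad/s): [2.79, 2.79, 3.14, 3.14, 3.14, 3.14].

INTERFACE

Orientations are given as a unit quaternion [x, y, z, w].
In Python, from plant import monitor, eyes, ctrl gives the robot as it stands.
- The arm moves only by the shell command python3 -m handwheel 'ROWS' [FORCE]. ROWS is JSON, a list of rows, each a list of 7 numbers: the shift along the tool's x, y, z in units of 40 cm (1.0 is 40 cm), then the turn, a rotation vector about the tool's x, y, z in units of pi rad (1.0 is pi rad), then the opening, from -1 (shut) to 1 (fully open). A call has 1 to 12 rows; each row is the pose to reach, as a shift and turn from the pose commanded when the call began, along the tool's axes at that moment, turning the shorter way round; what a row does not reach only later rows make up. A row lasts 1/8 s, in which the tool goes at most 62.5 mm and 10.7 degrees, less where a joint would pass 70% of its speed; a pose out of reach is approached as far as the arm can. A call with a number of a shift or a turn outside -1 to 1 is refused whole. A call with a gripper value outside its range is refused whole. The fingers move at their own pace and stop on an object; FORCE is the grip in N (left out, the last holds). Time passes only in rows, so rows that repeat a pose let the fingers close. It gives the time, the measured TCP pose, the force, the opening and the grip force at its end, in the units of the state.
- monitor.get_state(): the state, without advancing time (a new reading comes with each control period).
- eyes.read_camera(name): name is "scene" or "top" or "wrist"; returns the picture (400x640x3 uint8, red, green, blue); there is no depth.
- eyes.camera_params(name): a dict with "K" (3x3 intrinsics, pixels), "k1" (the pictures are not rectified: a ray, as slopes to the right and down, at radius r is drawn at 1 + k1 r^2 times it, then the intrinsics apply), "R" (3x3) and "t" (3): a world point X has camera coordinates R X + t. Camera axes: x right, y down, z forward; pixel columns grow to the right and rows downward; lengths in m; the calibration is good to about 2 mm. A picture is of the moment at which its call begins: read the wrist's pose just before it. camera_params takes no time and is no camera call; for the wrist camera it gives the pose at the moment of the call.
- ctrl.sign_off(): hands the job in; it is judged then, once.
The state is a dict: "time": time; "qpos": joint angles; "dq": joint speeds; "joint_efforts": joint torques, N m; "eef_pos": TCP position; "tcp_rot": TCP orientation; "contact_force": force on the tool from outside, world axes, zero at the start; "wrist_torque": the same for the moment, N m; "opening": opening from 0.0 (shut) to 1.0 (fully open); "finger_force": force on a finger pad.
Only numpy, scipy, OpenCV 4.12 (cv2) and the standard library are available. Lean on these libraries where they do the work, as an engineer would, in place of code of your own. Each camera call takes 0.05 s, during which the arm holds its last target. There are 200 camera calls.

TASK

The green treat cartridge has been laid loosely on the dispenser's deck: push it square and flush into the corner of the white fence (against both the far wall and the left wall). Then swing the dark lid fully shut over it, and after that fold the orange clamp fully down onto the lid. Leave the brushes, comb, canister, bottle and jar where they are.

Things in the scene. Friction and masses are not known exactly. Their poses are not given: they have to be found in the camera images.
- dispenser: White plastic treat dispenser, fixed to the table at a varying place and yaw. Origin: on the table top; x points away from its front, y to its left. Flat deck 50 mm high, x -100..75, y -90..70 mm, open at front and right. In front (x -145..-100) a ledge 22 mm high with a blue button, 32 mm high in all. A grey clamp bracket stands outside the left wall (x -39..-1, y 55..78), 104 mm high.
- cartridge: Loose mint-green box, 110 x 75 x 30 mm (x, y, z), about 0.22 kg, flat on the deck, askew by up to 0.3 rad and up to 45 mm short of home; origin at the centre of its underside, x along its length. Home: length along the dispenser's x, far end against the far wall, left side against the left wall. The lid's skirt leaves it 4 mm: the lid shuts only when it is home.
- bay_home (a point): Point on the deck, dispenser (0, 7.5, 50) mm, where the cartridge's origin lies when fully home; axes as the dispenser's. Two white fence walls, 10 mm thick, rise 32 mm above the deck: the far wall with inner face at dispenser x = 55 mm (y -70..55), the left wall with inner face at y = 45 mm (x -60..55).
- lid (a joint): Angle of the dark grey lid (rad): 0 fully shut (level); starts at 1.7 to 1.95, tilted back past upright. A stiff hinge keeps it where it is left; about 1 N at the free edge moves it. Plate 124 mm long from the hinge, 90 mm wide (dispenser y -38..52), 8 mm thick; skirt 12 mm deep under its front and right edges; white tab 9 mm beyond the free edge.
- lid_hinge (a point): Hinge axis of the lid, along the dispenser's y, at dispenser (60, 7, 84) mm: the plate's underside lies at this height when shut, its top 8 mm above.
- lid_edge (a point): Middle of the lid's free edge, on its outer (top) face, 124 mm from the hinge; moves with the lid. Shut: at dispenser (-64, 7, 92) mm.
- clamp (a joint): Angle of the orange clamp arm (rad): 0 fully down, level on the closed lid; starts at 1.8 to 2.2, standing up and leaning outward (to the dispenser's left). It stays where it is left; about 1 N at its tip moves it. Arm 65 mm long, 22 mm wide, 8 mm thick (4 mm either side of the axis).
- clamp_pivot (a point): Axis of the clamp, along the dispenser's x, at dispenser (-20, 65, 97) mm. When down the arm points from here along the dispenser's -y.
- clamp_tip (a point): Tip of the clamp arm, on its outer (top) face, 65 mm from the pivot; moves with the clamp. Down: at dispenser (-20, 0, 101) mm.
- comb: Steel comb, 190 x 34 x 6 mm, lying on the table to the right of the dispenser; leave alone. Origin: centre of its underside.
- slicker: Coral slicker brush, about 190 x 95 x 24 mm, lying on the table at one side; leave alone.
- bristle: Oval beechwood bristle brush, about 126 x 66 x 30 mm, lying on the table at the other side; leave alone.
- canister: Closed white ceramic canister, 110 mm across, 136 mm high, at the back; leave alone. Origin: centre of its underside.
- shampoo: Amber bottle, 60 mm across, 150 mm high, at the back; leave alone. Origin: centre of its underside.
- balm: Blue jar, 66 mm across, 50 mm high, at the back; leave alone. Origin: centre of its underside.
There are look-alikes about, which are no part of the job. There is more than one size of the cartridge; the job needs the middle-sized.

How it is judged:
On the way, in this order (a step that is already met when the one before it is completed fails the run):
1. the cartridge lies square and flush in the fence corner, with the lid still open (x of cartridge in the frame of bay_home between -0.003 and 0.003 m and y of cartridge in the frame of bay_home between -0.003 and 0.003 m and z of cartridge in the frame of bay_home below 0.003 m and angle between the x axis of cartridge and the x axis of dispenser, either way round below 0.035 rad and value of joint lid above 0.3 rad), for 0.2 s.
2. the lid is fully shut over the cartridge (x of cartridge in the frame of bay_home between -0.003 and 0.003 m and y of cartridge in the frame of bay_home between -0.003 and 0.003 m and z of cartridge in the frame of bay_home below 0.003 m and angle between the x axis of cartridge and the x axis of dispenser, either way round below 0.035 rad and value of joint lid below 0.05 rad), for 0.2 s.
3. the clamp is folded fully down (value of joint lid below 0.05 rad and value of joint clamp below 0.07 rad), for 0.2 s.
At the end, for the whole second after the job is handed in: The cartridge rests flat on the deck within 3 mm of home along both walls and within 0.035 rad of square, the lid is shut (within 0.05 rad), the clamp is down (within 0.07 rad), and the cartridge is at rest (all of step 3 and x of cartridge in the frame of bay_home between -0.003 and 0.003 m and y of cartridge in the frame of bay_home between -0.003 and 0.003 m and z of cartridge in the frame of bay_home below 0.003 m and angle between the x axis of cartridge and the x axis of dispenser, either way round below 0.035 rad and linear speed of cartridge below 0.02 m/s); the robot touches nothing.
It fails at once if a brush, the comb, the canister, the bottle or the jar is displaced by more than 30 mm (distance of any of slicker, comb, bristle, canister, shampoo, balm from where it was at the start of the episode above 0.03 m).
It also fails if it takes over 72 s, if anything falls off the work surface, if the arm or the gripper's body presses on something with over 40 N, if the wrist force passes 120 N, or if a joint passes its speed limit or range.

## Working session

There is one attempt and no reset: what is moved stays moved. The work goes in short steps, Python scripts to look and compute and a shell command to move; the robot and the scene stay as the last step left them, time stands still between calls to the robot, and variables do not carry over. Pictures are saved under pics/ and viewed, at most 10 in all, crops included, and the job is handed in when it is done.

```bash
mkdir -p pics; ls; python3 - <<'E'
from plant import monitor, eyes
import cv2
for n in ["scene","top"]:
    cv2.imwrite(f"pics/{n}0.png",cv2.cvtColor(eyes.read_camera(n),cv2.COLOR_RGB2BGR))
    p=eyes.camera_params(n);print(n,p)
s=monitor.get_state();print(s)
E
```

```text
pics
scene {'K': array([[465.68754453,   0.        , 321.80760095],
       [  0.        , 465.68754453, 195.2410502 ],
       [  0.        ,   0.        ,   1.        ]]), 'k1': -0.06512231286376399, 'R': array([[-0.85099459,  0.52493952, -0.01570701],
       [ 0.34089383,  0.52938739, -0.77687862],
       [-0.3994992 , -0.66647392, -0.62945445]]), 't': array([ 0.45491725, -0.10842596,  1.61675397])}
top {'K': array([[405.83710553,   0.        , 321.78146572],
       [  0.        , 405.83710553, 201.27090664],
       [  0.        ,   0.        ,   1.        ]]), 'k1': 0.01390512928059428, 'R': array([[-0.01466875, -0.99988389,  0.00412771],
       [-0.98958701,  0.01392628, -0.1432606 ],
       [ 0.14318648, -0.00618618, -0.98967639]]), 't': array([0.00470845, 0.53564018, 1.36291572])}
{'time': 0.1, 'qpos': array([ 1.03702070e+00,  2.87088871e-01,  1.57805839e+00,  1.31587485e-06,
        1.27859542e+00, -1.49991452e-01]), 'dq': array([-0.00071871, -0.00149701, -0.00254154, -0.00086262,  0.00123244,
        0.0004518 ]), 'joint_efforts': array([ 1.97269619e-04, -4.07293510e+01, -2.93700743e+01, -1.38706787e-04,
        3.41455489e-03, -8.02079597e-06]), 'eef_pos': array([0.25241858, 0.62541939, 0.24906255]), 'tcp_rot': array([ 1.90716668e-01,  9.81644537e-01, -1.01258539e-03, -3.61004661e-04]), 'contact_force': array([ 0.6406577 , -0.30968508, -0.02833682]), 'wrist_torque': array([0.00457277, 0.00127453, 0.00189245]), 'finger_force': 0.0, 'opening': 1.001737027787313}
```

View pics/scene0.png

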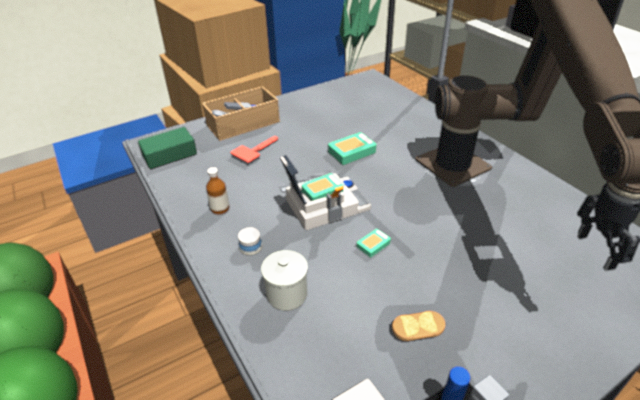

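View pics/top0.png

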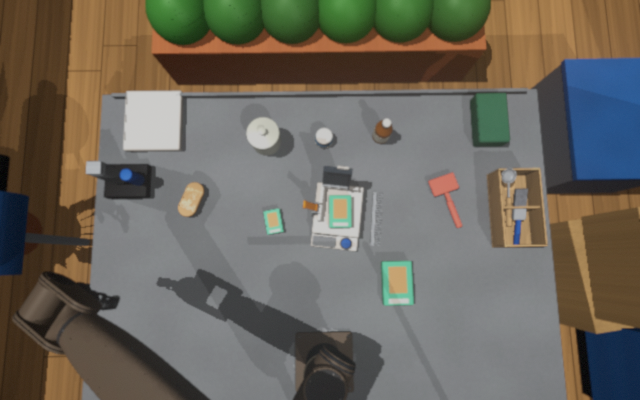

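The scene picture shows the dispenser near (325,200) with the lid tilted back. In the top picture, three things could be the cartridge: a small green box at (274,221), the one on the deck at (340,211), and a large one at (397,284). I choose the deck one, which is also the middle size, and check it in a close crop.

```bash
cat > h.py <<'E'
import numpy as np, cv2
from plant import monitor, eyes
from scipy.spatial.transform import Rotation as Ro
def ray(p,u,v):
    d=np.array([-0.0]);K=p["K"]
    x=np.array([(u-K[0,2])/K[0,0],(v-K[1,2])/K[1,1]]);y=x.copy()
    for _ in range(20): y=x/(1+p["k1"]*(y@y))
    return -p["R"].T@p["t"], p["R"].T@np.array([y[0],y[1],1.])
def onz(p,u,v,z):
    c,d=ray(p,u,v); return c+d*(z-c[2])/d[2]
def proj(p,X):
    c=p["R"]@np.asarray(X,float)+p["t"]; x=c[:2]/c[2]; x=x*(1+p["k1"]*(x@x))
    return p["K"][:2,:2]@x+p["K"][:2,2]
def tri(p1,a,p2,b):
    c1,d1=ray(p1,*a);c2,d2=ray(p2,*b)
    s=np.linalg.lstsq(np.c_[d1,-d2],c2-c1,rcond=None)[0]
    A,B=c1+s[0]*d1,c2+s[1]*d2
    return (A+B)/2,np.linalg.norm(A-B)
def shot(n): 
    p=eyes.camera_params(n); return p,cv2.cvtColor(eyes.read_camera(n),cv2.COLOR_RGB2BGR)
def green(im): # mint
    h=cv2.cvtColor(im,cv2.COLOR_BGR2HSV); return cv2.inRange(h,(68,70,70),(92,255,255))
E
python3 - <<'E'
from h import *
im=cv2.imread("pics/top0.png");p=eyes.camera_params("top")
c=im[160:260,290:390]
cv2.imwrite("pics/topc.png",cv2.resize(c,(600,600),interpolation=cv2.INTER_CUBIC))
m=green(im)
for k in cv2.findContours(m,cv2.RETR_EXTERNAL,cv2.CHAIN_APPROX_NONE)[0]:
    if cv2.contourArea(k)>100:
        (x,y),_,_=cv2.minAreaRect(k);b=cv2.boxPoints(cv2.minAreaRect(k));z=.08 if 300<x<370 else .03
        w=np.array([onz(p,*q,z) for q in b]);print(x,y,w[:,:2].mean(0),np.linalg.norm(w[1]-w[0]),np.linalg.norm(w[2]-w[1]))
for q in [(338,217)]: print(onz(p,*q,.05))
w=eyes.camera_params("wrist");s=monitor.get_state();T=Ro.from_quat(s["tcp_rot"]).as_matrix()
print("cam in tool",T.T@(-w["R"].T@w["t"]-s["eef_pos"]),"\n",(w["R"]@T).round(3),w["K"],w["k1"]);print(T.round(3))
E
```

```text
397.1004638671875 282.6115417480469 [ 0.25649544 -0.25320691] 0.10654627223632891 0.14680601594161818
273.0083923339844 220.88088989257812 [0.47111278 0.16611709] 0.058142899159324586 0.08125094507444405
339.7586364746094 211.2407684326172 [ 0.4954741  -0.06225498] 0.07240406586217743 0.10474295794522488
491.7607116699219 117.17120361328125 [ 0.83309302 -0.61549214] 0.11264112960350307 0.18615749883440633
[ 0.47909204 -0.05736165  0.05      ]
cam in tool [ 0.07819716  0.00070887 -0.12382961] 
 [[ 0.001  1.    -0.001]
 [-0.952  0.    -0.306]
 [-0.306  0.001  0.952]] [[300.30437571   0.         318.02735351]
 [  0.         300.30437571 199.67797531]
 [  0.           0.           1.        ]] -0.028868842324347634
[[-0.927  0.374 -0.001]
 [ 0.374  0.927 -0.002]
 [ 0.    -0.002 -1.   ]]
```

View pics/topc.png

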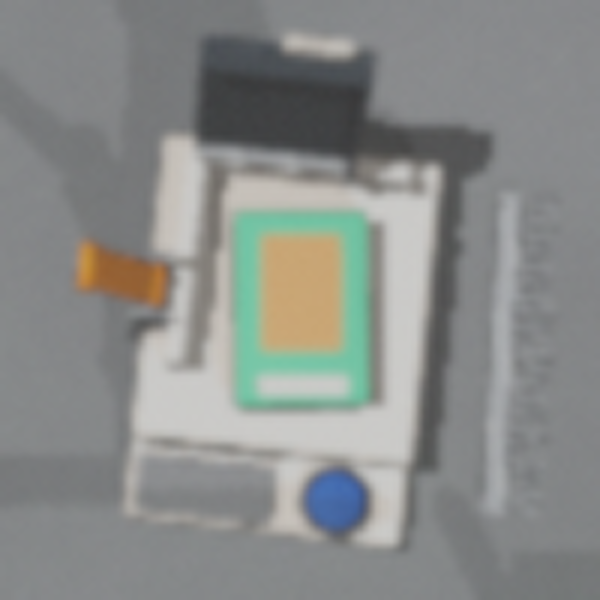

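The crop confirms the choice: a green box about 105 x 72 mm lying askew on the white deck at crop (300,310). The blue button is in front at (337,500), the lid at (285,100), the orange clamp at (122,272) and the comb at (505,350). I'll go above it for a wrist view.

```bash
python3 -m handwheel '[[-0.6,-0.68,-0.08,0,0,0,1],[-0.6,-0.68,-0.08,0,0,0,1],[-0.6,-0.68,-0.08,0,0,0,1],[-0.6,-0.68,-0.08,0,0,0,1],[-0.6,-0.68,-0.08,0,0,0,1],[-0.6,-0.68,-0.08,0,0,0,1],[-0.6,-0.68,-0.08,0,0,0,1]]'
python3 -m handwheel '[[-0.6,-0.68,-0.06,0,0,-0.08,0],[-0.6,-0.68,-0.06,0,0,-0.08,0],[-0.6,-0.68,-0.06,0,0,-0.08,0],[-0.6,-0.68,-0.06,0,0,-0.08,0],[-0.6,-0.68,-0.06,0,0,-0.08,0],[-0.6,-0.68,-0.06,0,0,-0.08,0],[-0.6,-0.68,-0.06,0,0,-0.08,0],[-0.6,-0.68,-0.06,0,0,-0.08,0],[-0.6,-0.68,-0.06,0,0,-0.08,0]]'
python3 - <<'E'
from h import *
s=monitor.get_state();print(s["eef_pos"],s["qpos"],s["dq"].round(3))
p,im=shot("wrist");cv2.imwrite("pics/w1.png",im);import pickle;pickle.dump(p,open("w1.pkl","wb"))
E
```

```text
time: 0.98
eef_pos: [0.3744, 0.2813, 0.2825]
tcp_rot: [0.193, 0.981, -0.0, 0.0]
contact_force: [0.5, 0.0, -0.2]
opening: 1.001
finger_force: 0.0
time: 2.1
eef_pos: [0.4938, -0.0566, 0.3059]
tcp_rot: [0.065, 0.998, 0.0, -0.0]
contact_force: [0.0, 0.3, -0.3]
opening: 0.498
finger_force: 0.0
[ 0.49380774 -0.05664513  0.30592119] [-3.18803536e-01 -1.54503855e-01  1.93946191e+00  3.71502865e-04
  1.35746066e+00 -1.75951270e+00] [ 0.003 -0.006 -0.    -0.002 -0.001 -0.002]
```

View pics/w1.png

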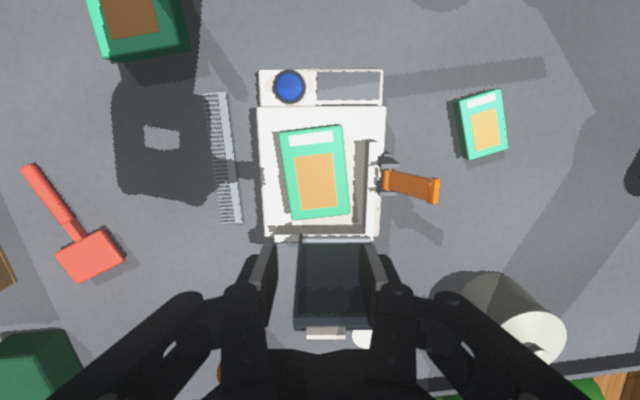

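The wrist view shows the front of the dispenser at the top, with ledge corners at about (258,70) and (382,69) and deck front corners at about (257,107) and (385,107). The cartridge is centred near (316,172) and the clamp tip is at (432,189). I'll measure edges.

```bash
cat > m.py <<'E'
from h import *; import pickle
p=pickle.load(open("w1.pkl","rb"));im=cv2.imread("pics/w1.png")
g=cv2.GaussianBlur(im.min(axis=2).astype(np.float32),(0,0),0.7)
def edge(line):  # strongest rise index
    d=np.diff(line);i=int(np.argmax(d))
    if 0<i<len(d)-1:
        a,b,c=d[i-1:i+2]; 
        return i+.5+(a-c)/(2*(a-2*b+c)+1e-9), d[i]
    return None,0
def fit(pts):
    pts=np.array(pts,np.float32);l=cv2.fitLine(pts,cv2.DIST_HUBER,0,.01,.01).ravel();return l,pts
right=[];left=[];lf=[]
for v in range(115,232,3):
    e,m=edge(g[v,247:275]); 
    if m>15: right.append(onz(p,247+e,v,.05)[:2])
for v in range(112,150,2):
    e,m=edge(g[v,375:397][::-1])
    if m>15: left.append(onz(p,396-e,v,.05)[:2])
for u in range(264,378,4):
    e,m=edge(g[60:80,u])
    if m>15: lf.append(onz(p,u,60+e,.022)[:2])
for n,q in [("right",right),("left",left),("front",lf)]:
    l,pts=fit(q);d=l[:2];nrm=np.array([-d[1],d[0]]);r=(pts-l[2:])@nrm
    print(n,len(q),"ang",np.degrees(np.arctan2(d[1],d[0])).round(2),"pt",l[2:].round(4),"rms mm",(np.median(abs(r))*1000).round(2))
    globals()[n+"_l"]=l
m=green(im);k=[c for c in cv2.findContours(m,cv2.RETR_EXTERNAL,cv2.CHAIN_APPROX_NONE)[0] if cv2.pointPolygonTest(c,(316.,150.),False)>=0 or cv2.boundingRect(c)[0] in range(270,290)]
c=max(k,key=cv2.contourArea);w=np.array([onz(p,*q,.08)[:2] for q in c[:,0]],np.float32)
r=cv2.minAreaRect(w*1000);print("cart",r);print(cv2.boxPoints(r))
E
python3 m.py
```

```text
right 39 ang -7.03 pt [ 0.4937 -0.1309] rms mm 0.16
left 19 ang -6.81 pt [0.4598 0.0323] rms mm 0.16
front 26 ang 83.02 pt [ 0.3771 -0.0236] rms mm 0.15
cart ((496.03350830078125, -59.533790588378906), (73.66226196289062, 108.73878479003906), 89.49142456054688)
[[441.33932  -95.880875]
 [550.07385  -96.84607 ]
 [550.72766  -23.186707]
 [441.99316  -22.221512]]
```

Dispenser: yaw -7.0° and origin about (0.521, -0.045). The deck width measures 158 mm against 160, and the cartridge 109 x 74, so both fit. The cartridge is at dispenser (-23,-18) mm and skewed 6.5°. The 25 mm gap to the left wall leaves room for a finger, so I'll grasp it, square it and slide it to the far wall.

```bash
python3 -m handwheel '[[-0.0065,-0.0065,0,0,0,-0.039,1],[-0.0065,-0.0065,0.1,0,0,-0.039,1],[-0.0065,-0.0065,0.2,0,0,-0.039,1],[-0.0065,-0.0065,0.3,0,0,-0.039,1],[-0.0065,-0.0065,0.4,0,0,-0.039,1],[-0.0065,-0.0065,0.45,0,0,-0.039,1],[-0.0065,-0.0065,0.5,0,0,-0.039,1],[-0.0065,-0.0065,0.54,0,0,-0.039,1],[-0.0065,-0.0065,0.575,0,0,-0.039,1],[-0.0065,-0.0065,0.575,0,0,-0.039,1]]' 20
python3 -m handwheel '[[0,0,0,0,0,0,0.7],[0,0,0,0,0,0,0.6],[0,0,0,0,0,0,0.5],[0,0,0,0,0,0,0.5],[0,0,0,0,0,0,0.5],[0,0,0,0,0,0,0.5]]' 20
```

```text
time: 3.4
eef_pos: [0.4956, -0.0607, 0.0753]
tcp_rot: [0.005, 1.0, 0.0, -0.001]
contact_force: [-0.1, 0.5, 0.5]
opening: 0.999
finger_force: 0.0
time: 4.15
eef_pos: [0.4968, -0.0613, 0.0769]
tcp_rot: [0.005, 1.0, -0.0, 0.0]
contact_force: [-0.1, 0.4, 3.0]
opening: 0.87
finger_force: 26.5
```

```bash
python3 -m handwheel '[[0,0,0,0,0,0.012,0.5],[0,0,0,0,0,0.024,0.5],[0,0,0,0,0,0.036,0.5],[-0.015,-0.002,0,0,0,0.036,0.5],[-0.03,-0.003,0,0,0,0.036,0.5],[-0.042,-0.005,0,0,0,0.036,0.5],[-0.052,-0.006,0,0,0,0.036,0.5],[-0.052,-0.006,0,0,0,0.036,0.5]]'
python3 -m handwheel '[[-0.003,0,0,0,0,0,0.5],[-0.006,0,0,0,0,0,0.5],[-0.009,0,0,0,0,0,0.5],[-0.009,0,0,0,0,0,0.5]]'
```

```text
time: 5.15
eef_pos: [0.5161, -0.0637, 0.0769]
tcp_rot: [0.061, 0.998, 0.0, -0.002]
contact_force: [-5.9, 0.2, 8.5]
opening: 0.872
finger_force: 27.2
time: 5.65
eef_pos: [0.5171, -0.0637, 0.0768]
tcp_rot: [0.061, 0.998, 0.0, -0.006]
contact_force: [-14.0, 0.6, 16.2]
opening: 0.872
finger_force: 28.1
```

```bash
python3 -m handwheel '[[0,0,0,0,0,0,1],[0,0,0,0,0,0,1],[0,0,0,0,0,0,1],[0,0,-0.05,0,0,0,1],[0,0,-0.15,0,0,0,1],[0,0,-0.3,0,0,0,1],[0,0,-0.45,0,0,0,1],[0,0,-0.55,0,0,0,1],[0,0,-0.55,0,0,0,1],[0,0,-0.55,0,0,0,1]]'
cat > c.py <<'E'
from h import *
import sys
p,im=shot("wrist");cv2.imwrite(f"pics/{sys.argv[1]}.png",im)
s=monitor.get_state();R=Ro.from_quat(s["tcp_rot"]).as_matrix();print("tcp",s["eef_pos"].round(4),"xhead",np.degrees(np.arctan2(R[1,0],R[0,0])).round(2),"z",R[:,2].round(4))
O=np.array([.5206,-.0446]);a=np.radians(-7.0);B=np.array([[np.cos(a),np.sin(a)],[-np.sin(a),np.cos(a)]])
e=proj(p,[*(O+B.T@[0,-.010]),.08])
cs=[c for c in cv2.findContours(green(im),cv2.RETR_EXTERNAL,cv2.CHAIN_APPROX_NONE)[0] if cv2.contourArea(c)>1500]
c=min(cs,key=lambda c:np.linalg.norm(c[:,0].mean(0)-e))
w=np.array([1000*B@(onz(p,*q,.08)[:2]-O) for q in c[:,0]],np.float32)
print(cv2.minAreaRect(w));b=cv2.boxPoints(cv2.minAreaRect(w));print(b.round(1).tolist())
E
python3 c.py w2
```

```text
time: 6.9
eef_pos: [0.5202, -0.0641, 0.2951]
tcp_rot: [0.061, 0.998, 0.0, -0.001]
contact_force: [-0.1, -0.0, 0.2]
opening: 1.001
finger_force: 0.0
tcp [ 0.5199 -0.064   0.2942] xhead 172.95 z [-0.0033  0.0011 -1.    ]
((-1.8393936157226562, -18.33904266357422), (74.5096206665039, 107.8222885131836), 89.99214172363281)
[[-55.79999923706055, -55.599998474121094], [52.099998474121094, -55.599998474121094], [52.099998474121094, 18.899999618530273], [-55.70000076293945, 18.899999618530273]]
```

The measurement shows it square and within about 1 mm of the far wall. Next I'll push it left with shut fingers from its right side.

```bash
python3 -m handwheel '[[0.005,-0.08,0,0,0,0,-1],[0.005,-0.152,0.05,0,0,0,-1],[0.005,-0.152,0.15,0,0,0,-1],[0.005,-0.152,0.25,0,0,0,-1],[0.005,-0.152,0.35,0,0,0,-1],[0.005,-0.152,0.42,0,0,0,-1],[0.005,-0.152,0.47,0,0,0,-1],[0.005,-0.152,0.5,0,0,0,-1],[0.005,-0.152,0.52,0,0,0,-1],[0.005,-0.152,0.52,0,0,0,-1]]'
python3 -m handwheel '[[0,0.01,0,0,0,0,-1],[0,0.02,0,0,0,0,-1],[0,0.03,0,0,0,0,-1],[0,0.04,0,0,0,0,-1],[0,0.05,0,0,0,0,-1],[0,0.06,0,0,0,0,-1],[0,0.07,0,0,0,0,-1],[0,0.078,0,0,0,0,-1],[0,0.078,0,0,0,0,-1]]'
```

```text
time: 8.2
eef_pos: [0.5109, -0.1242, 0.0878]
tcp_rot: [0.061, 0.998, 0.0, -0.001]
contact_force: [0.3, -0.4, -0.3]
opening: -0.002
finger_force: 0.0
time: 9.32
eef_pos: [0.5155, -0.0933, 0.0888]
tcp_rot: [0.061, 0.998, -0.0, 0.001]
contact_force: [0.0, -2.4, 4.4]
opening: -0.003
finger_force: 2.1
```

```bash
python3 -m handwheel '[[0,0.003,0,0,0,0,-1],[0,0.006,0,0,0,0,-1],[0,0.009,0,0,0,0,-1],[0,0.012,0,0,0,0,-1],[0,0.012,0,0,0,0,-1]]'
python3 -m handwheel '[[0,0.003,0,0,0,0,-1],[0,0.006,0,0,0,0,-1],[0,0.009,0,0,0,0,-1],[0,0.009,0,0,0,0,-1]]'
```

```text
time: 9.95
eef_pos: [0.516, -0.089, 0.0887]
tcp_rot: [0.061, 0.998, -0.0, 0.0]
contact_force: [0.2, -3.8, 4.4]
opening: -0.002
finger_force: 3.2
time: 10.45
eef_pos: [0.5154, -0.0877, 0.0888]
tcp_rot: [0.06, 0.998, -0.003, -0.001]
contact_force: [-5.8, -12.2, 6.8]
opening: -0.003
finger_force: 7.4
```

```bash
python3 -m handwheel '[[0,-0.02,0,0,0,0,-1],[0,-0.05,0,0,0,0,-1],[0,-0.05,-0.1,0,0,0,-1],[0,-0.05,-0.25,0,0,0,-1],[0,-0.05,-0.4,0,0,0,-1],[0,0.05,-0.52,0,0,0,-1],[0,0.05,-0.52,0,0,0,-1],[0,0.05,-0.52,0,0,0,-1]]'
python3 c.py w3; python3 - <<'E'
import cv2
cv2.imwrite("pics/w3c.png",cv2.resize(cv2.imread("pics/w3.png")[50:250,230:450],None,fx=2.7,fy=2.7,interpolation=cv2.INTER_CUBIC))
E
```

```text
time: 11.45
eef_pos: [0.5178, -0.0648, 0.2947]
tcp_rot: [0.061, 0.998, 0.001, -0.001]
contact_force: [-0.9, 0.5, -0.2]
opening: -0.001
finger_force: 0.0
tcp [ 0.5175 -0.065   0.2938] xhead 172.95 z [-0.0042  0.0017 -1.    ]
((-2.6885910034179688, 7.000471115112305), (74.05696868896484, 109.24440002441406), 89.97966766357422)
[[-57.29999923706055, -30.0], [51.900001525878906, -30.0], [51.900001525878906, 44.0], [-57.29999923706055, 44.0]]
```

View pics/w3c.png

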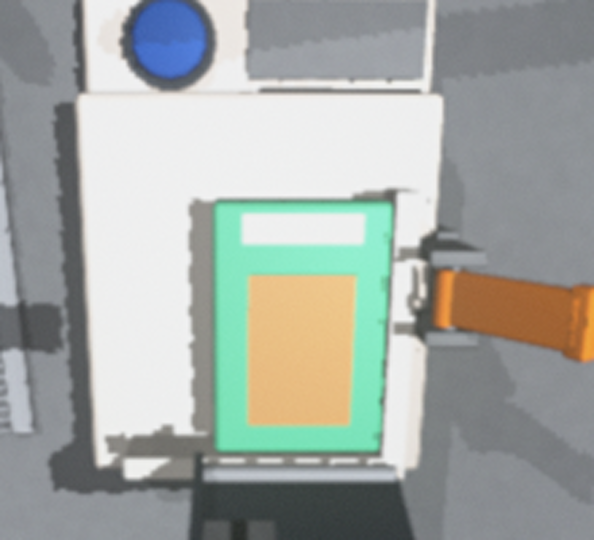

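The crop shows the cartridge square against the left wall at crop x≈390. At the far end (crop y≈455) it may be about 2 mm short, so I'll calibrate against the deck edges in the same picture.

```bash
python3 - <<'E'
from h import *
p=eyes.camera_params("wrist");im=cv2.imread("pics/w3.png")
g=cv2.GaussianBlur(im.astype(np.float32),(0,0),0.7)
O=np.array([.5206,-.0446]);a=np.radians(-7.0);B=np.array([[np.cos(a),np.sin(a)],[-np.sin(a),np.cos(a)]])
D=lambda u,v,z:1000*B@(onz(p,u,v,z)[:2]-O)
for u in range(330,386,12):   # ledge slot region: deck front edge
    col=g[70:100,u].min(1);print(u,[D(u,70+i+.5,.05)[0].round(1) for i in np.argsort(-abs(np.diff(col)))[:2]])
print("ledge front",[D(u,v+.5,.022)[0].round(1) for u in (270,320,370) for v in [int(np.argmax(np.diff(g[20:60,u].min(1))))+20]])
for v in (130,160,190): 
    r=g[v,250:290].min(1);i=int(np.argmax(np.diff(r)));print("right",D(250+i+.5,v,.05)[1].round(1))
# profile along dispenser x at y=-15, 10, 30 near far wall
for y in (-20,20):
    for x in range(44,70,2):
        q=proj(p,[*(O+B.T@np.array([x,y])/1000),.082]).round().astype(int);print(y,x,q.tolist(),im[q[1],q[0]].tolist())
E
```

```text
330 [np.float64(-100.5), np.float64(-103.7)]
342 [np.float64(-100.5), np.float64(-103.8)]
354 [np.float64(-100.5), np.float64(-102.7)]
366 [np.float64(-102.7), np.float64(-100.6)]
378 [np.float64(-102.8), np.float64(-100.6)]
ledge front [np.float64(-146.4), np.float64(-145.2), np.float64(-145.4)]
right -88.4
right -89.2
right -88.8
-20 44 [318, 212] [184, 226, 121]
-20 46 [318, 214] [182, 225, 119]
-20 48 [318, 215] [181, 224, 118]
-20 50 [318, 217] [117, 141, 96]
-20 52 [318, 218] [109, 117, 112]
-20 54 [318, 220] [210, 214, 213]
-20 56 [318, 222] [131, 131, 129]
-20 58 [318, 223] [148, 146, 140]
-20 60 [318, 225] [201, 194, 190]
-20 62 [318, 226] [201, 195, 190]
-20 64 [318, 228] [128, 125, 120]
-20 66 [318, 229] [78, 77, 71]
-20 68 [318, 231] [68, 69, 62]
20 44 [351, 212] [186, 227, 122]
20 46 [351, 214] [186, 227, 122]
20 48 [351, 215] [182, 226, 118]
20 50 [351, 217] [119, 144, 99]
20 52 [351, 218] [110, 117, 113]
20 54 [351, 220] [144, 150, 151]
20 56 [351, 222] [128, 130, 127]
20 58 [351, 223] [149, 147, 142]
20 60 [351, 225] [200, 193, 188]
20 62 [351, 226] [203, 197, 191]
20 64 [351, 228] [124, 123, 117]
20 66 [351, 229] [78, 77, 72]
20 68 [351, 231] [63, 66, 57]
```

The frame agrees with the deck edge (-100.5 against -100), so the cartridge really is about 2 mm short of the far wall. I'll push its front face with two fingers.

```bash
python3 -m handwheel '[[0.1,0.035,0,0,0,0,0],[0.198,0.07,0.05,0,0,0,0],[0.198,0.07,0.15,0,0,0,0],[0.198,0.07,0.25,0,0,0,0],[0.198,0.07,0.35,0,0,0,0],[0.198,0.07,0.42,0,0,0,0],[0.198,0.07,0.48,0,0,0,0],[0.198,0.07,0.51,0,0,0,0],[0.198,0.07,0.53,0,0,0,0],[0.198,0.07,0.53,0,0,0,0]]'
python3 -m handwheel '[[-0.01,0,0,0,0,0,0],[-0.02,0,0,0,0,0,0],[-0.025,0,0,0,0,0,0],[-0.03,0,0,0,0,0,0],[-0.033,0,0,0,0,0,0],[-0.033,0,0,0,0,0,0]]'
```

```text
time: 12.75
eef_pos: [0.4431, -0.0277, 0.0839]
tcp_rot: [0.062, 0.998, 0.0, -0.001]
contact_force: [0.1, 0.4, 0.5]
opening: 0.501
finger_force: 0.0
time: 13.5
eef_pos: [0.4548, -0.029, 0.0841]
tcp_rot: [0.061, 0.998, 0.0, -0.003]
contact_force: [-6.2, -0.4, 6.0]
opening: 0.5
finger_force: 3.6
```

```bash
python3 -m handwheel '[[-0.003,0,0,0,0,0,0],[-0.006,0,0,0,0,0,0],[-0.009,0,0,0,0,0,0],[-0.009,0,0,0,0,0,0]]'
python3 -m handwheel '[[-0.003,0,0,0,0,0,0],[-0.006,0,0,0,0,0,0],[-0.006,0,0,0,0,0,0]]'
```

```text
time: 14.0
eef_pos: [0.4549, -0.0289, 0.0836]
tcp_rot: [0.061, 0.998, 0.001, -0.008]
contact_force: [-17.7, 0.6, 14.2]
opening: 0.498
finger_force: 8.9
time: 14.38
eef_pos: [0.4551, -0.0289, 0.0836]
tcp_rot: [0.061, 0.998, 0.001, -0.012]
contact_force: [-24.4, 0.7, 22.2]
opening: 0.505
finger_force: 12.9
```

```bash
python3 -m handwheel '[[0.02,0,0,0,0,0,0],[0.06,0,0,0,0,0,0],[0.06,0,-0.15,0,0,0,0],[0.06,0,-0.3,0,0,0,0],[0.0,0,-0.45,0,0,0,0],[-0.1,-0.05,-0.53,0,0,0,0],[-0.15,-0.05,-0.53,0,0,0,0],[-0.15,-0.05,-0.53,0,0,0,0],[-0.15,-0.05,-0.53,0,0,0,0]]'
python3 c.py w4;python3 - <<'E'
from h import *
p=eyes.camera_params("wrist");im=cv2.imread("pics/w4.png")
O=np.array([.5206,-.0446]);a=np.radians(-7.0);B=np.array([[np.cos(a),np.sin(a)],[-np.sin(a),np.cos(a)]])
D=lambda u,v,z:1000*B@(onz(p,u,v,z)[:2]-O)
q=proj(p,[*(O+B.T@[-.1,.02]),.05]);print(q)
u=int(q[0]);v0=int(q[1])-12
for u in (u-10,u,u+10):
    d=abs(np.diff(im[v0:v0+24,u].min(1).astype(float)));print([D(u,v0+i+.5,.05)[0].round(1) for i in np.argsort(-d)[:2]])
for x in range(46,68,2):
    q=proj(p,[*(O+B.T@np.array([x,-20])/1000),.082]).round().astype(int);print(x,q.tolist(),im[q[1],q[0]].tolist())
E
```

```text
time: 15.5
eef_pos: [0.5185, -0.0569, 0.2953]
tcp_rot: [0.061, 0.998, 0.0, -0.001]
contact_force: [0.3, -0.0, -0.5]
opening: 0.506
finger_force: 0.0
tcp [ 0.5185 -0.0568  0.2954] xhead 172.96 z [-1.6e-03  5.0e-04 -1.0e+00]
((-2.1102752685546875, 7.13084602355957), (73.89305114746094, 108.34349822998047), 89.97346496582031)
[[-56.29999923706055, -29.799999237060547], [52.0, -29.799999237060547], [52.099998474121094, 44.099998474121094], [-56.29999923706055, 44.099998474121094]]
[345.14398987  84.50174127]
[np.float64(-102.2), np.float64(-100.0)]
[np.float64(-102.2), np.float64(-100.0)]
[np.float64(-102.2), np.float64(-100.0)]
46 [311, 213] [186, 228, 123]
48 [311, 214] [185, 227, 121]
50 [311, 216] [181, 225, 117]
52 [311, 218] [135, 152, 125]
54 [311, 219] [180, 184, 185]
56 [311, 221] [175, 179, 180]
58 [311, 222] [132, 133, 131]
60 [311, 224] [186, 180, 175]
62 [311, 225] [204, 198, 192]
64 [311, 227] [179, 175, 170]
66 [311, 228] [121, 118, 115]
```

Flush now: the push met a hard stop at 24 N and the white wall directly follows the green edge. Next I'll go behind the lid and sweep it forward along its arc.

```bash
python3 -m handwheel '[[-0.1,0.048,-0.01,0,0,0,-1],[-0.2,0.048,-0.01,0,0,0,-1],[-0.3,0.048,-0.01,0,0,0,-1],[-0.375,0.048,-0.01,0,0,0,-1],[-0.375,0.048,-0.01,0,0,0,-1],[-0.375,0.048,0.1,0,0,0,-1],[-0.375,0.048,0.18,0,0,0,-1],[-0.375,0.048,0.24,0,0,0,-1],[-0.375,0.048,0.24,0,0,0,-1]]'
python3 -m handwheel '[[0.05,0,0,0,0,0,-1],[0.094,0,0,0,0,0,-1],[0.12,0,-0.01,0,0,0,-1],[0.144,0,-0.015,0,0,0,-1],[0.17,0,-0.018,0,0,0,-1],[0.196,0,-0.02,0,0,0,-1],[0.222,0,-0.018,0,0,0,-1],[0.2485,0,-0.016,0,0,0,-1],[0.274,0,-0.008,0,0,0,-1],[0.299,0,0,0,0,0,-1],[0.322,0,0.012,0,0,0,-1],[0.345,0,0.025,0,0,0,-1]]'
python3 - <<'E'
from h import *
p,im=shot("scene");c=im[110:250,220:420];cv2.imwrite("pics/s5.png",cv2.resize(c,None,fx=3.5,fy=3.5,interpolation=cv2.INTER_CUBIC))
s=monitor.get_state();d=s["eef_pos"][:2]-[.5206,-.0446];print(d@[.9925,-.1219],d@[.1219,.9925],s["eef_pos"][2],s["contact_force"])
E
```

```text
time: 16.68
eef_pos: [0.6679, -0.0559, 0.1976]
tcp_rot: [0.061, 0.998, 0.001, -0.003]
contact_force: [-1.2, 0.5, 0.4]
opening: 0.002
finger_force: 0.0
time: 18.18
eef_pos: [0.5331, -0.0395, 0.1899]
tcp_rot: [0.061, 0.998, 0.0, -0.0]
contact_force: [1.2, -0.2, 0.5]
opening: -0.001
finger_force: 0.4
0.01035663900640354 0.006720003900156536 0.18874821950359164 [-0.52728915 -0.77458466  0.35571889]
```

View pics/s5.png

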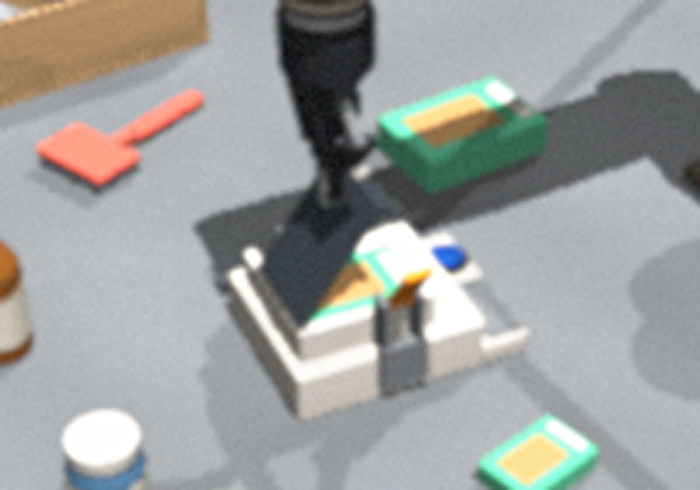

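The crop shows the finger on the lid at crop (335,195), with the lid about half closed over the cartridge and the clamp still standing at (410,290). I'll continue down.

```bash
python3 -m handwheel '[[0.02,0,0.015,0,0,0,-1],[0.04,0,0.033,0,0,0,-1],[0.057,0,0.054,0,0,0,-1],[0.073,0,0.074,0,0,0,-1],[0.086,0,0.097,0,0,0,-1],[0.097,0,0.121,0,0,0,-1],[0.106,0,0.146,0,0,0,-1],[0.112,0,0.165,0,0,0,-1],[0.112,0,0.165,0,0,0,-1]]'
python3 -m handwheel '[[0.002,0,0.006,0,0,0,-1],[0.003,0,0.012,0,0,0,-1],[0.003,0,0.018,0,0,0,-1],[0.003,0,0.024,0,0,0,-1],[0.003,0,0.024,0,0,0,-1]]'
```

```text
time: 19.35
eef_pos: [0.4887, -0.034, 0.1233]
tcp_rot: [0.062, 0.998, 0.0, -0.001]
contact_force: [-0.2, 0.3, -0.0]
opening: -0.002
finger_force: 0.0
time: 19.98
eef_pos: [0.488, -0.034, 0.1144]
tcp_rot: [0.062, 0.998, 0.0, -0.0]
contact_force: [1.1, -1.0, 0.1]
opening: 0.001
finger_force: 0.0
```

```bash
python3 -m handwheel '[[0,0,0.006,0,0,0,-1],[0,0,0.01,0,0,0,-1],[0,0,0.014,0,0,0,-1],[0,0,0.014,0,0,0,-1]]'
python3 -m handwheel '[[0,0,0.003,0,0,0,-1],[0,0,0.006,0,0,0,-1],[0,0,0.01,0,0,0,-1],[0,0,0.01,0,0,0,-1]]'
```

```text
time: 20.48
eef_pos: [0.4882, -0.034, 0.1109]
tcp_rot: [0.061, 0.998, -0.0, -0.001]
contact_force: [-5.6, 1.4, 11.0]
opening: -0.002
finger_force: 5.4
time: 20.98
eef_pos: [0.4884, -0.034, 0.1105]
tcp_rot: [0.061, 0.998, 0.0, -0.002]
contact_force: [-15.1, 3.1, 31.4]
opening: 0.0
finger_force: 15.5
```

The lid is shut: the fingertip stopped at z≈0.0915, lid top is 0.092. Now I'll go to the outer side of the clamp.

```bash
python3 -m handwheel '[[0,0,-0.1,0,0,0,-1],[0,0,-0.24,0,0,0,-1],[0,0,-0.36,0,0,0,-1],[-0.033,0.15,-0.36,0,0,0,-1],[-0.033,0.29,-0.36,0,0,0,-1],[-0.033,0.36,-0.36,0,0,0,-1],[-0.033,0.36,-0.3,0,0,0,-1],[-0.033,0.36,-0.2,0,0,0,-1],[-0.033,0.36,-0.133,0,0,0,-1],[-0.033,0.36,-0.133,0,0,0,-1],[-0.033,0.36,-0.133,0,0,0,-1]]'
python3 - <<'E'
from h import *
s=monitor.get_state();d=s["eef_pos"][:2]-[.5206,-.0446];print(d@[.9925,-.1219],d@[.1219,.9925],s["eef_pos"][2],s["contact_force"])
p,im=shot("wrist");cv2.imwrite("pics/w6.png",im)
E
```

```text
time: 22.35
eef_pos: [0.5197, 0.1073, 0.1595]
tcp_rot: [0.062, 0.998, 0.0, 0.001]
contact_force: [-0.4, -0.1, -0.0]
opening: -0.005
finger_force: 0.0
-0.019401206286459038 0.150614496951229 0.15948714571293013 [-0.40887145 -0.13199375 -0.0353153 ]
```

View pics/w6.png

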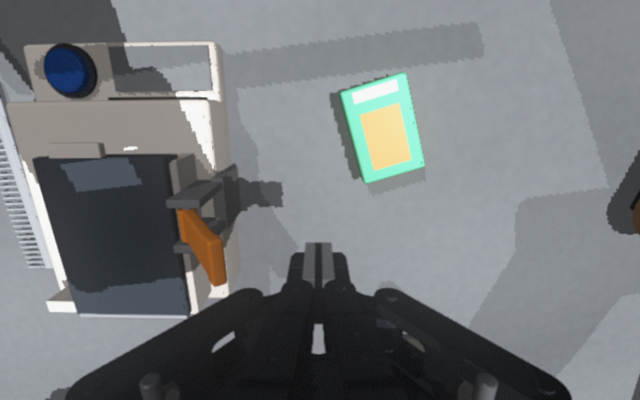

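The picture shows the lid level at (110,230), the clamp still standing with its tip at about (215,270), and the shut fingers to its left at (318,255). I'll sweep the clamp over along its arc.

```bash
python3 -m handwheel '[[0,-0.05,0,0,0,0,-1],[0,-0.089,0,0,0,0,-1],[0,-0.124,-0.019,0,0,0,-1],[0,-0.144,-0.025,0,0,0,-1],[0,-0.164,-0.03,0,0,0,-1],[0,-0.184,-0.03,0,0,0,-1],[0,-0.2045,-0.0275,0,0,0,-1],[0,-0.224,-0.021,0,0,0,-1],[0,-0.243,-0.014,0,0,0,-1],[0,-0.26,-0.002,0,0,0,-1],[0,-0.276,0.0115,0,0,0,-1],[0,-0.288,0.027,0,0,0,-1]]'
python3 -m handwheel '[[0,-0.012,0.018,0,0,0,-1],[0,-0.018,0.03,0,0,0,-1],[0,-0.022,0.043,0,0,0,-1],[0,-0.024,0.053,0,0,0,-1],[0,-0.026,0.063,0,0,0,-1],[0,-0.026,0.063,0,0,0,-1]]'
python3 -m handwheel '[[0,0,0.004,0,0,0,-1],[0,0,0.008,0,0,0,-1],[0,0,0.012,0,0,0,-1],[0,0,0.012,0,0,0,-1]]'
```

```text
time: 23.9
eef_pos: [0.5048, -0.0076, 0.1472]
tcp_rot: [0.062, 0.998, -0.0, 0.0]
contact_force: [-0.3, -0.3, 2.9]
opening: -0.002
finger_force: 0.7
time: 24.65
eef_pos: [0.5031, -0.0171, 0.1217]
tcp_rot: [0.062, 0.998, 0.0, -0.001]
contact_force: [0.6, 0.8, -0.2]
opening: 0.001
finger_force: 0.0
time: 25.15
eef_pos: [0.5035, -0.0173, 0.1197]
tcp_rot: [0.061, 0.998, 0.0, -0.001]
contact_force: [-6.8, 1.0, 13.0]
opening: -0.003
finger_force: 6.4
```

```bash
python3 -m handwheel '[[0,0,0.004,0,0,0,-1],[0,0,0.008,0,0,0,-1],[0,0,0.008,0,0,0,-1],[0,0,-0.05,0,0,0,-1],[0,0,-0.2,0,0,0,-1],[0,0,-0.33,0,0,0,-1],[0.0,0,-0.43,0,0,0,-1],[0,0,-0.43,0,0,0,-1],[0,0,-0.43,0,0,0,-1]]'
python3 - <<'E'
from h import *
p,im=shot("wrist");cv2.imwrite("pics/w7.png",im)
E
```

```text
time: 26.28
eef_pos: [0.503, -0.0172, 0.2884]
tcp_rot: [0.061, 0.998, 0.0, -0.001]
contact_force: [-0.8, -0.1, -0.2]
opening: 0.004
finger_force: 0.0
```

View pics/w7.png

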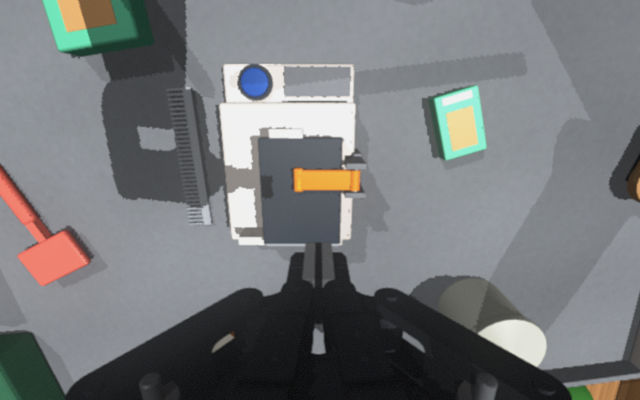

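The picture shows the lid level at (300,190), the clamp lying across it with its tip at (298,180), and the robot clear. The comb, slicker brush and canister, the loose items in view, are undisturbed. Handing in.

```bash
python3 -c "
from plant import ctrl
print(ctrl.sign_off())"
```

```text
the job is handed in; nothing more can be done
None
```

I pushed the cartridge home into the fence corner, shut the lid and folded the clamp down onto it, then handed the job in at about 26 s of robot time; the sign-off gave no verdict, so I don't know how it was judged.

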